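Unscrew the T-bar plug from the manifold's side port and lay it in the empty tray

TASK

Unscrew the T-bar plug from the horizontal port of the manifold block (ordinary right-hand thread) by turning its bar until the threads let go, then draw it straight out of the port. Lay it gently, without dropping it, on the floor of the empty undivided tray, flat and wholly inside, and leave the other things on the bench where they are.

Things in the scene. Friction and masses are not known exactly. Their poses are not given: they have to be found in the camera images.
- manifold: fixed aluminium manifold block, 68 x 110 x 112 mm (x, y, z) on a dark steel foot 110 x 150 x 12 mm. Origin at the centre of its underside, x level and pointing INTO the port, z up.
- port (a point): centre of the port's mouth, in the block's face that looks to its -x, 85 mm above the bench; same axes as the block. The bore, 24 mm wide and 52 mm deep, runs level along +x; oiled right-hand thread, 10 mm lead.
- plug: loose steel T-bar plug, 0.26 kg, 101 mm long, screwed home in the port. Origin on its axis at the seal face; x along its axis towards the thread, as the block's x at the start. Along x: shank 23 mm across, 0 to 45 mm, threaded at its end (out of the bore when the seal face is 45 mm from the mouth); flange 32 mm across, -6 to 0; knurled grip -44 to -6 mm; bar at -50 mm.
- plug_bar (a point): middle of the cross bar, on the plug's axis; bar 9 mm round, 100 mm long (50 each side) along the plug's z, upright at the start. Unscrews counter-clockwise facing the port (negative rotation about x): some 400 degrees, coming out 11 mm, then it turns and slides freely but still rests in the bore. Turns with a few N at the bar's end, stays where left; pulling does not free it sooner.
- plug_grip (a point): centre of the plug's round knurled grip, 24 mm across and 38 mm long, on the plug's axis, 25 mm outward (-x) of the seal face, between flange and bar (bar 25 mm further out); same axes as the plug.
- plug_nose (a point): inner end of the plug's shank, on its axis 45 mm from the seal face
- bar_end_a (a point): the end of the cross bar that points up at the start (the plug's +z), 50 mm from the plug's axis
- bar_end_b (a point): the other end of the cross bar, down at the start (the plug's -z), 50 mm from the plug's axis
- tray: fixed empty steel tray without dividers, 196 x 160 mm (x, y), walls 20 mm high and 3 mm thick, floor 3 mm thick. Origin at the centre of its underside. A plug lying in it with its bar flat has its axis 12 to 16 mm above the floor.
- parts_tray: fixed steel tray of the same outline, 196 x 160 x 20 mm, divided into six and holding small turned parts; it may lie on either side of the empty tray. Origin at the centre of its underside. Leave alone.
- cartridge_a: bystander: standing steel cartridge, 22 mm across, 80 mm tall; origin at the centre of its underside
- cartridge_b: bystander: standing steel cartridge, 22 mm across, 80 mm tall; origin at the centre of its underside
- cartridge_c: bystander: standing steel cartridge, 22 mm across, 80 mm tall; origin at the centre of its underside
- collar: bystander: steel collar 44 mm across, 20 mm tall, lying flat; origin at the centre of its underside
- hex_plug: bystander: small steel hex plug standing head down, 23 mm across, 26 mm tall; origin at the centre of its underside
- gauge: bystander: black gauge box 60 x 115 x 22 mm; origin at the centre of its underside
- tweezers: bystander: steel tweezers 145 mm long, 9 mm wide, 5 mm thick, lying flat; origin near the middle of the underside
Not all that is in view belongs to the job. Leave any pink look-alike of the plug alone. Leave any orange look-alike of the manifold alone.

How it is judged:
By the outcome, as a careful person would: the job done as asked, in the order asked, and still so for the second after the job is handed in, with the robot touching nothing.
It also fails if it takes over 64 s, if anything falls off the work surface, if the arm or the gripper's body presses on something with over 40 N, if the wrist force passes 120 N, or if a joint passes its speed limit or range.

ROBOT

A 6-joint arm with a two-finger parallel gripper is mounted at the origin on the work surface. World frame = base frame: x ahead of the robot, y to its left, z up, the work surface at z = 0. Lengths are in m, angles in rad, forces in N, time in s.
With the tool pointing down it reaches from about 0.375 to 0.9 m from the base axis. Payload 3.1 kg.
Tool frame: the origin (TCP) lies at the very end of the fingers, on their centre line; the grasp point (between the pads) lies 19 mm behind it; z points along the fingers, y is the line along which they close (so a half turn about z gives the same grasp; the last joint's range is limited). The gripper opens to 85 mm and grips with 20 to 120 N. Pads are 22 mm wide; open, the fingers measure 114 mm over their backs; the gripper's body (76 mm by 85 mm) begins 54 mm behind the grasp point. The pads swing forward as they close: fully open they stand 13 mm farther back than shut.
Start: joints at [-0.178, 0.527, 1.433, -0, 1.181, -0.178], TCP at [0.625, 0, 0.231] pointing down, gripper open.
Joint ranges: [-3.08, 3.08], [-0.75, 2.2], [0.22, 2.44], [-1.43, 4.57], [0, 2.65], [-2.85, 2.85]. Speed limits (rad/s): [2.79, 2.79, 3.14, 3.14, 3.14, 3.14].

INTERFACE

Orientations are given as a 3x3 rotation matrix whose columns are the frame's x, y, z axes.
In Python, from bench import observe, get_image, camera_info, hand_in gives the robot as it stands. The module is installed in compiled form; this text tells all that it offers.
- The arm moves only by the tool arm_command, never from a script. Its argument "steps" is text: rows parted by semicolons, each of 7 numbers parted by spaces: the shift along the tool's x, y, z normalised to -1 to 1, where 1 is 2 cm, then the turn, a rotation vector about the tool's x, y, z normalised to -1 to 1, where 1 is 0.5 rad, then the finger opening in mm, from 0 to 85.4. A call has 1 to 10 rows; each row shifts and turns the commanded pose from where the row before left it, along the tool's axes as they then stand; what a row does not reach is not made up. A row lasts 1/10 s, in which the tool goes at most 50 mm and 8.59 degrees, less where a joint would pass 70% of its speed; a pose out of reach is approached as far as the arm can. A call with a number of a shift or a turn outside -1 to 1 is refused whole. A call with a gripper value outside its range is refused whole. The fingers move at their own pace and stop on an object; "squeeze" is the grip in N (left out, the last holds). Time passes only in rows, so rows that do not move let the fingers close. It gives the time, the measured TCP pose, the force, the opening and the grip force at its end, in the units of the state.
- observe(): the state, without advancing time (a new reading comes with each control period).
- get_image(name): name is "scene" or "side" or "wrist"; returns (picture, depth): 480x640x3 uint8, red, green, blue; 480x640 float32, m along the optical axis (not along the pixel's ray), 0 where there is no reading.
- camera_info(name): a dict with "K" (3x3 intrinsics, pixels), "k1" (the pictures are not rectified: a ray, as slopes to the right and down, at radius r is drawn at 1 + k1 r^2 times it, then the intrinsics apply), "origin" and "rotation" of the camera in the world. Camera axes: x right, y up, looking along -z (the intrinsics and any distortion apply to the point x, -y, -z); pixel columns grow to the right and rows downward; lengths in m; the calibration is good to about 2 mm. A picture is of the moment at which its call begins: read the wrist's pose just before it. camera_info takes no time and is no camera call; for the wrist camera it gives the pose at the moment of the call.
- hand_in(): hands the job in; it is judged then, once.
The state is a dict: "clock": time; "joint_pos": joint angles; "dq": joint speeds; "joint_efforts": joint torques, N m; "ee_pos": TCP position; "orientation": TCP orientation; "ft_force": force on the tool from outside, world axes, zero at the start; "torque": the same for the moment, N m; "opening": finger opening in m; "grasp_force": force on a finger pad.
Only numpy, scipy, OpenCV 4.12 (cv2) and the standard library are available. Lean on these libraries where they do the work, as an engineer would, in place of code of your own. Each camera call takes 0.05 s, during which the arm holds its last target. There are 200 camera calls.

## Working session

There is one attempt and no reset: what is moved stays moved. The work goes in short steps, Python scripts to look and compute and a tool call to move; the robot and the scene stay as the last step left them, time stands still between calls to the robot, and variables do not carry over. Pictures are saved under pics/ and viewed, at most 13 in all, crops included, and the job is handed in when it is done.

Besides the shell and the picture viewer there is one more tool, called after "Emit:" in YAML: its name, and indented under it one key for each argument. arm_command: Moves the arm, as the interface text tells. Its arguments: {"type":"object","properties":{"steps":{"type":"string"},"squeeze":{"type":"number"}},"required":["steps"]}

```bash
mkdir -p pics
cat > h.py <<'E'
import numpy as np, cv2
from bench import observe,get_image,camera_info
def ray(ci,u,v):
    K=np.array(ci["K"]);d=np.array([(u-K[0,2])/K[0,0],(v-K[1,2])/K[1,1]])
    s=d.copy()
    for _ in range(20): s=d/(1+ci["k1"]*(s@s))
    return np.array(ci["origin"]),np.array(ci["rotation"])@np.array([s[0],-s[1],-1.])
def onz(ci,u,v,z):
    o,r=ray(ci,u,v);return o+r*(z-o[2])/r[2]
def dp(ci,D,u,v):
    o,r=ray(ci,u,v);return o+r*D[int(round(v)),int(round(u))]
def tri(c1,p1,c2,p2):
    o1,r1=ray(c1,*p1);o2,r2=ray(c2,*p2)
    t=np.linalg.lstsq(np.c_[r1,-r2],o2-o1,rcond=None)[0]
    a,b=o1+r1*t[0],o2+r2*t[1];return (a+b)/2,np.linalg.norm(a-b)
E
python3 - <<'E'
from h import *
for n in("scene","side"):
    p,d=get_image(n);cv2.imwrite(f"pics/{n}0.png",p[...,::-1]);np.savez(f"{n}0.npz",p=p,d=d)
    c=camera_info(n);print(n,c["origin"],np.round(c["rotation"],3).tolist(),np.array(c["K"]).tolist(),c["k1"])
print(observe())
E
```

```text
scene [ 1.23351892 -0.29620633  0.89278127] [[0.372, -0.641, 0.671], [0.928, 0.252, -0.274], [0.007, 0.725, 0.689]] [[502.40925919785553, 0.0, 313.2544406789722], [0.0, 502.40925919785553, 247.26378329544303], [0.0, 0.0, 1.0]] -0.0975519230055591
side [0.209613   0.88954079 0.97449319] [[-0.95, 0.204, -0.238], [-0.313, -0.644, 0.698], [-0.011, 0.737, 0.675]] [[574.8235346681465, 0.0, 320.6410825670081], [0.0, 574.8235346681465, 231.86208796696545], [0.0, 0.0, 1.0]] -0.10522980889910681
{'clock': 0.1, 'joint_pos': array([-1.78545427e-01,  5.28424057e-01,  1.43379552e+00,  4.10022402e-06,
        1.18141883e+00, -1.78495826e-01]), 'dq': array([ 0.00137288, -0.00147009, -0.00048102,  0.0007622 , -0.00089634,
       -0.00011561]), 'joint_efforts': array([ 4.33945943e-04, -4.43301880e+01, -1.78587180e+01, -2.04061280e-04,
        3.88642526e-03,  1.10165692e-05]), 'ee_pos': array([6.24338314e-01, 1.21628152e-04, 2.30393451e-01]), 'orientation': array([[ 5.15306499e-05,  9.99997973e-01, -2.01255709e-03],
       [ 9.99999931e-01, -5.07920299e-05,  3.67055099e-04],
       [ 3.66952133e-04, -2.01257587e-03, -9.99997907e-01]]), 'ft_force': array([ 0.02230292, -0.57912647,  0.79126475]), 'torque': array([0.00558959, 0.01946836, 0.01443128]), 'grasp_force': 0.0, 'opening': 0.08527274304553513}
```

View pics/scene0.png

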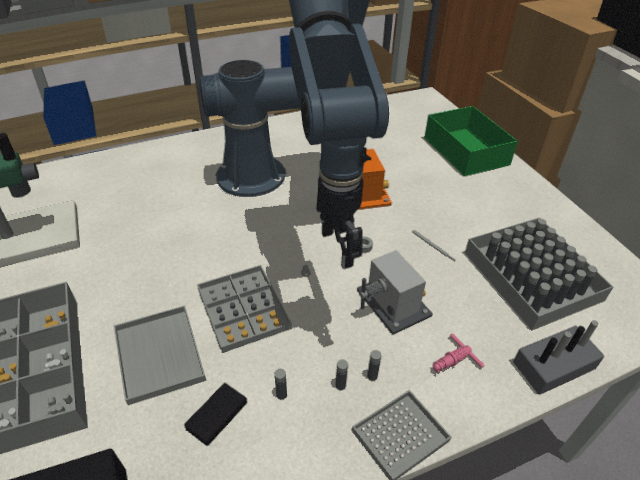

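View pics/side0.png

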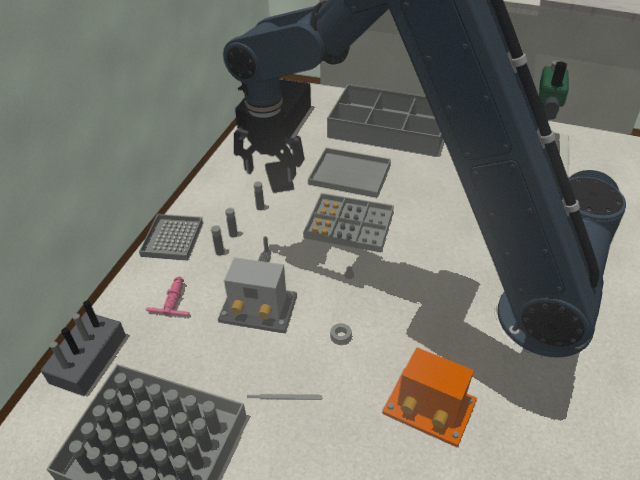

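The scene view has the grey manifold at about (398,290), with its T-bar plug at (365,290) on the left face. The empty tray is at (160,355) and the parts tray at (245,305). Things that could be mistaken for the target:
- the pink look-alike plug at scene (458,355), side (172,297)
- the orange manifold at scene (372,180)

I choose the grey plug in the grey block, and will measure it now with a close crop to check.

```bash
cat >> h.py <<'E'
def cloud(ci,D):
    K=np.array(ci["K"]);v,u=np.mgrid[0:480,0:640]
    dx=(u-K[0,2])/K[0,0];dy=(v-K[1,2])/K[1,1];sx,sy=dx,dy
    for _ in range(20):
        f=1+ci["k1"]*(sx**2+sy**2);sx,sy=dx/f,dy/f
    P=np.stack([sx,-sy,-np.ones_like(sx)],-1)*D[...,None]
    W=P@np.array(ci["rotation"]).T+np.array(ci["origin"]);W[D==0]=np.nan;return W
def rect(P):
    c,s,a=cv2.minAreaRect(P[:,:2].astype(np.float32)*1000);return np.round(c,1),np.round(s,1),round(a,1)
E
python3 - <<'E'
from h import *
import numpy as np
for n,bx in(("scene",(340,235,450,340)),("side",(205,225,310,340))):
    z=np.load(n+"0.npz");c=camera_info(n);W=cloud(c,z["d"]);np.save(n+"W.npy",W)
    x0,y0,x1,y1=bx;w=W[y0:y1,x0:x1].reshape(-1,3);w=w[~np.isnan(w[:,0])]
    h=np.histogram(w[:,2],bins=np.arange(-.01,.2,.005));print(n,dict(zip(np.round(h[1][:-1],3).tolist(),h[0].tolist())))
    t=w[(w[:,2]>.105)&(w[:,2]<.13)];print("top",np.median(t[:,2]),rect(t))
    k=6 
    cv2.imwrite(f"pics/{n}crop.png",cv2.resize(z["p"][y0:y1,x0:x1,::-1],None,fx=5,fy=5,interpolation=cv2.INTER_CUBIC))
a,b=cv2.imread("pics/scenecrop.png"),cv2.imread("pics/sidecrop.png")
im=np.zeros((600,1100,3),np.uint8);im[:525,:550]=a[:525];im[:575,550:1075]=b
cv2.imwrite("pics/crop1.png",cv2.resize(im,(800,436)))
# trays
W=np.load("sceneW.npy")
for nm,(x0,y0,x1,y1) in dict(tray=(108,300,212,410),parts=(190,258,295,355)).items():
    w=W[y0:y1,x0:x1].reshape(-1,3);w=w[~np.isnan(w[:,0])]
    print(nm,np.median(w[:,2]))
    t=w[(w[:,2]>.013)&(w[:,2]<.024)];print(len(t),rect(t))
E
```

```text
scene {-0.01: 25, -0.005: 3876, 0.0: 3094, 0.005: 262, 0.01: 579, 0.015: 166, 0.02: 104, 0.025: 61, 0.03: 61, 0.035: 75, 0.04: 70, 0.045: 79, 0.05: 84, 0.055: 70, 0.06: 66, 0.065: 76, 0.07: 77, 0.075: 91, 0.08: 111, 0.085: 139, 0.09: 210, 0.095: 137, 0.1: 108, 0.105: 298, 0.11: 945, 0.115: 15, 0.12: 8, 0.125: 14, 0.13: 3, 0.135: 0, 0.14: 0, 0.145: 0, 0.15: 0, 0.155: 0, 0.16: 0, 0.165: 0, 0.17: 0, 0.175: 0, 0.18: 0, 0.185: 0, 0.19: 0}
top 0.11125258511729313 (array([609.6, 128.8]), array([112.5, 128.3]), 5.8)
side {-0.01: 24, -0.005: 2866, 0.0: 4221, 0.005: 374, 0.01: 808, 0.015: 232, 0.02: 98, 0.025: 77, 0.03: 85, 0.035: 102, 0.04: 117, 0.045: 122, 0.05: 175, 0.055: 182, 0.06: 115, 0.065: 101, 0.07: 103, 0.075: 122, 0.08: 129, 0.085: 112, 0.09: 158, 0.095: 151, 0.1: 103, 0.105: 183, 0.11: 1155, 0.115: 98, 0.12: 8, 0.125: 7, 0.13: 9, 0.135: 0, 0.14: 0, 0.145: 0, 0.15: 0, 0.155: 0, 0.16: 0, 0.165: 0, 0.17: 0, 0.175: 0, 0.18: 0, 0.185: 0, 0.19: 0}
top 0.1123918117495396 (array([610.8, 129.8]), array([112.1, 129.6]), 7.0)
tray 0.0015960963959251173
890 (array([ 567.8, -366. ]), array([214.3, 279.1]), 76.9)
parts 0.0016789121749302138
1376 (array([ 493.3, -191.2]), array([201.2, 210.6]), 2.1)
```

View pics/crop1.png

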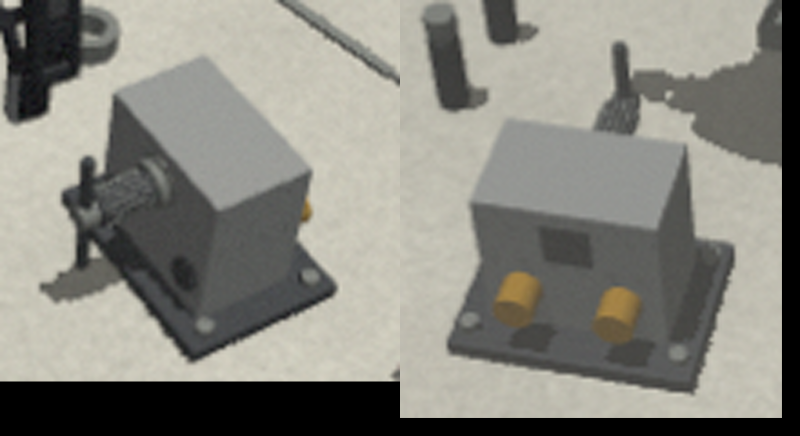

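The crop confirms it: steel T-bar plug, knurled grip, bar upright, screwed into the grey block. The pink and orange ones are elsewhere. Next I measure the exact geometry.

Run:
```python
from h import *
def comp(W,lo,hi,reg):
    x0,x1,y0,y1=reg
    m=(W[...,2]>lo)&(W[...,2]<hi)&(W[...,0]>x0)&(W[...,0]<x1)&(W[...,1]>y0)&(W[...,1]<y1)
    n,l,s,_=cv2.connectedComponentsWithStats(m.astype(np.uint8),connectivity=8)
    o=[]
    for i in np.argsort(-s[1:,4])[:6]+1:
        if s[i,4]>8:o.append((s[i],W[l==i]))
    return o
for n in("scene","side"):
    W=np.load(n+"W.npy");print(n)
    for s,P in comp(W,.107,.118,(.5,.75,.02,.25))[:2]: print("blocktop",s[4],rect(P),P[:,2].mean().round(4))
    for s,P in comp(W,.005,.0165,(.5,.75,.02,.25))[:2]: print("foot",s[4],rect(P))
    for s,P in comp(W,.118,.14,(.5,.75,-.05,.15))[:2]: print("bartop",s[4],s[:4],P.mean(0).round(4),P.max(0).round(4))
    m=comp(W,.013,.026,(.3,.9,-.6,.0))
    for s,P in m: print("low",s[4],rect(P))
    for s,P in comp(W,.06,.09,(.5,1,-.4,.1)): print("cart",s[4],P.mean(0).round(3))
    # side walls of block: face plane normals from points z .02-.1
    for s,P in comp(W,.02,.104,(.5,.75,.02,.25))[:1]: print("walls",rect(P))
```

```text
scene
blocktop 1208 (array([606.6, 157.6]), array([112.5,  70.3]), 5.8) 0.1112
blocktop 13 (array([617.9,  69.3]), array([6.6, 6. ]), 27.6) 0.1116
foot 769 (array([626.7, 164.5]), array([110.6, 114.5]), 4.2)
foot 20 (array([542.2, 103.3]), array([ 9.3, 17.8]), 63.8)
bartop 29 [362 278   5   7] [0.618  0.0694 0.1257] [0.6227 0.0746 0.1327]
low 1804 (array([ 732.9, -288.6]), array([ 61.7, 116.7]), 32.2)
low 1031 (array([ 492.5, -167.2]), array([201.5, 162.1]), 2.2)
low 729 (array([ 550., -370.]), array([201.2, 160.5]), 0.1)
low 186 (array([ 665.3, -557.3]), array([34.4, 79.3]), 29.1)
low 127 (array([859.2, -38.6]), array([38.5, 76.7]), 47.6)
low 108 (array([ 424.2, -530.3]), array([  2.5, 188.4]), 89.5)
cart 142 [ 0.761 -0.042  0.076]
cart 137 [0.765 0.025 0.075]
cart 137 [ 0.737 -0.159  0.077]
cart 107 [0.622 0.078 0.081]
walls (array([629.1, 138. ]), array([137. ,  90.3]), 50.4)
side
blocktop 1373 (array([607.4, 157.6]), array([112.5,  72.7]), 6.5) 0.1124
blocktop 17 (array([614.9,  70.9]), array([10. ,  6.4]), 59.0) 0.1125
foot 1089 (array([605.9, 160.3]), array([149.3, 117.2]), 6.4)
foot 21 (array([744.1, 232.7]), array([ 8.8, 11.4]), 88.4)
bartop 26 [263 236   5   7] [0.6164 0.0715 0.1267] [0.6214 0.0761 0.1339]
low 909 (array([ 493.8, -167.5]), array([197.9, 169.9]), 2.6)
low 496 (array([ 551. , -369.9]), array([171.3, 199.9]), 89.7)
low 492 (array([ 733.6, -288. ]), array([ 58.7, 121.1]), 32.9)
low 413 (array([ 499.9, -532.1]), array([339.4,  18.6]), 0.6)
low 80 (array([859.5, -40.7]), array([38.7, 76.1]), 46.9)
low 63 (array([ 776.7, -531.8]), array([130. ,   7.8]), 89.9)
cart 102 [ 0.758 -0.038  0.074]
cart 86 [ 0.733 -0.155  0.075]
cart 85 [0.762 0.03  0.075]
cart 22 [0.606 0.08  0.086]
walls (array([585.8, 184. ]), array([128.1,  72.7]), 37.3)
```

Emit:
arm_command:
  steps: "-1 0 0 0 0 0 85; -1 0 0 0 0 0 85; -0.5 0 0 0 0.29 0 85; 0 0 0 0 0.29 0 85; 0 0 0 0 0.29 0 85; 0 0 0 0 0.29 0 85"

```text
clock: 0.7
ee_pos: [0.6253, -0.0505, 0.232]
orientation: [[-0.001, 1.0, 0.002], [0.834, -0.001, 0.552], [0.552, 0.002, -0.834]]
ft_force: [0.7, 0.6, -0.6]
opening: 0.0849
grasp_force: 0.0
```

```bash
python3 -c "
from h import *
o=observe();print(o['clock'],o['joint_pos'].round(3),o['ee_pos'].round(4),o['orientation'].round(3).tolist())"
```

```text
0.7 [-0.499  0.628  1.384  0.511  1.452 -0.646] [ 0.6253 -0.0505  0.232 ] [[-0.001, 1.0, 0.002], [0.834, -0.001, 0.552], [0.552, 0.002, -0.834]]
```

Emit:
arm_command:
  steps: "0 0 0 0 0.29 0 85; 0 0 0 0 0.29 0 85; 0 0 0 0 0.29 0 85; 0 0 0 0 0.29 0 85; 0 0 0 0 0.29 0 85; 0 0 0 0 0.29 0 85; 0 0 0 0 0.23 0 85; 0 0 0 0 0 0 85"

```text
clock: 1.5
ee_pos: [0.6241, -0.0499, 0.2269]
orientation: [[0.008, 1.0, 0.001], [0.001, -0.001, 1.0], [1.0, -0.008, -0.001]]
ft_force: [-0.3, -0.0, -0.2]
opening: 0.085
grasp_force: 0.0
```

```bash
python3 -c "
from h import *
o=observe();print(o['clock'],o['joint_pos'].round(3),o['ee_pos'].round(4),o['orientation'].round(3).tolist())
p,d=get_image('wrist');cv2.imwrite('pics/w1.png',p[...,::-1]);c=camera_info('wrist');print(c)"
```

```text
1.5 [-0.663  1.022  1.315  1.074  2.029 -0.876] [ 0.6241 -0.0499  0.2269] [[0.008, 1.0, 0.001], [0.001, -0.001, 1.0], [1.0, -0.008, -0.001]]
{'K': array([[359.90423019,   0.        , 314.82535975],
       [  0.        , 359.90423019, 240.87713057],
       [  0.        ,   0.        ,   1.        ]]), 'k1': -0.030346242550487956, 'origin': array([ 0.62409589, -0.19127099,  0.30646012]), 'rotation': array([[ 9.99987367e-01,  4.90336953e-03,  1.10596605e-03],
       [-4.63757270e-04,  3.09085968e-01, -9.51033990e-01],
       [-5.00510967e-03,  9.51021462e-01,  3.09084337e-01]])}
```

View pics/w1.png

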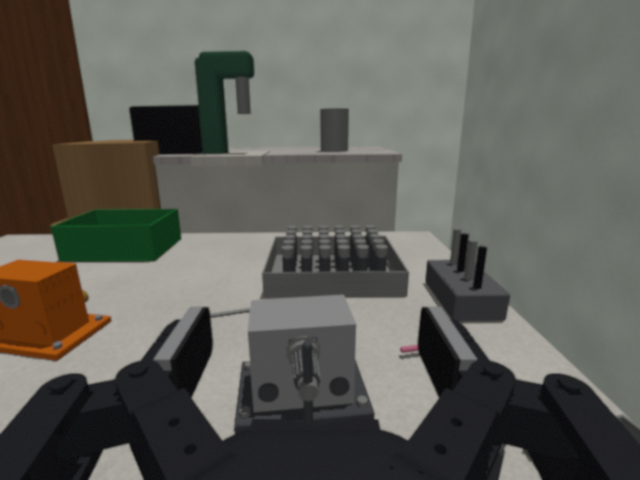

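The wrist view shows the plug end-on at (307,375) on the grey block, with nothing in the way. I'll yaw about 6° to line up with the port axis and descend.

Emit:
arm_command:
  steps: "-0.5 0 0 0.213 0 0 85; -0.8 0.1 0 0 0 0 85; -0.8 0.1 0 0 0 0 85; -0.8 0.05 0 0 0 0 85; -0.8 0 0 0 0 0 85; -0.8 0 0 0 0 0 85; 0 0 0 0 0 0 85"

```text
clock: 2.25
ee_pos: [0.629, -0.0496, 0.1385]
orientation: [[0.005, 0.994, -0.106], [0.004, 0.106, 0.994], [1.0, -0.005, -0.003]]
ft_force: [-0.2, -0.8, -0.4]
opening: 0.0849
grasp_force: 0.0
```

```bash
python3 -c "
from h import *
o=observe();print(o['clock'],o['joint_pos'].round(3),o['ee_pos'].round(4),o['orientation'].round(3).tolist(),o['ft_force'])
a,da=get_image('wrist');c=camera_info('wrist');np.savez('w2.npz',p=a,d=da,o=c['origin'],r=c['rotation'])
b,_=get_image('scene');s,_=get_image('side');np.savez('s2.npz',p=s,b=b)
im=np.zeros((480,800,3),np.uint8);im[:,:400]=cv2.resize(a[100:,200:450],(400,480))[...,:] if 0 else cv2.resize(a[200:,190:430],(400,480));im[:,400:]=b[50:370,180:480].repeat(2,0).repeat(2,1)[:480,:400] if 0 else cv2.resize(b[60:380,200:460],(400,480))
cv2.imwrite('pics/w2.png',im[...,::-1])"
```

```text
2.25 [-0.631  1.179  1.186  0.995  2.058 -0.938] [ 0.629  -0.0496  0.1385] [[0.005, 0.994, -0.106], [0.004, 0.106, 0.994], [1.0, -0.005, -0.003]] [-0.15416714 -0.80695923 -0.38743794]
```

View pics/w2.png

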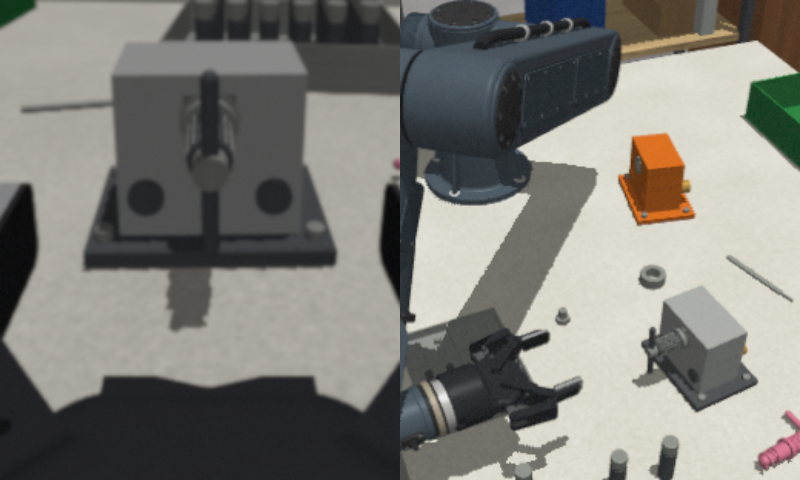

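Left: the wrist view shows the bar at about crop (209,72–250), on the tool's centre column. Right: the gripper lies level, clear of everything. Now I measure the bar and grip precisely.

Run:
```python
from h import *
z=np.load("w2.npz");c=camera_info("wrist");c=dict(c,origin=z["o"],rotation=z["r"]);W=cloud(c,z["d"])
xd=np.array([-.106,.994,0]);yd=np.array([-.994,-.106,0]);yd=-yd # lateral toward +x
m0=np.array([.6106,.1238,.085])
L=(W-m0)@np.stack([xd,yd,[0,0,1]],1)
m=(L[...,0]>-.062)&(L[...,0]<-.003)&(abs(L[...,1])<.03)&(L[...,2]>-.06)&(L[...,2]<.06)
P=L[m];uv=np.argwhere(m)
print("n",len(P),"axial hist",np.histogram(P[:,0],np.arange(-.062,0,.004)))
for lo in np.arange(-.055,.055,.01):
    q=P[(P[:,2]>lo)&(P[:,2]<lo+.01)&(P[:,0]<-.044)]
    if len(q)>4: print(round(lo,3),len(q),"ax",np.median(q[:,0]).round(4),"lat min/max/mid",q[:,1].min().round(4),q[:,1].max().round(4),q[:,1].mean().round(4))
b=P[P[:,0]<-.044];print("bar z",b[:,2].min(),b[:,2].max())
g=P[(P[:,0]>-.042)&(P[:,0]<-.010)];print("grip lat",np.percentile(g[:,1],[2,50,98]),"ztop",np.percentile(g[:,2],[50,98]))
# block front face plane
f=L[(abs(L[...,0])<.008)&(abs(L[...,1])<.05)&(L[...,2]>-.06)&(L[...,2]<.02)]
A=np.c_[f[:,1],f[:,2],np.ones(len(f))];k=np.linalg.lstsq(A,f[:,0],rcond=None)[0];print("face",k)
h=L[(abs(L[...,0])<.008)&(abs(L[...,2])<.02)];print("face lat",np.percentile(h[:,1],[1,99]))
# low small items near
S=np.load("sceneW.npy")
for nm,(u,v) in dict(hexp=(305,270),collar=(365,243)).items():
    print(nm,np.nanmean(S[v-2:v+3,u-2:u+3].reshape(-1,3),0).round(3))
```

```text
n 2008 axial hist (array([ 21, 992, 326,  35, 140,  36,  41,  34,  32,  38,  24,  20,  28,
       188,  53]), array([-0.062, -0.058, -0.054, -0.05 , -0.046, -0.042, -0.038, -0.034,
       -0.03 , -0.026, -0.022, -0.018, -0.014, -0.01 , -0.006, -0.002]))
-0.055 47 ax -0.0529 lat min/max/mid -0.004 0.0037 -0.0001
-0.045 102 ax -0.0532 lat min/max/mid -0.004 0.0037 -0.0001
-0.035 97 ax -0.0535 lat min/max/mid -0.0039 0.0037 -0.0001
-0.025 118 ax -0.054 lat min/max/mid -0.0047 0.0037 -0.0004
-0.015 148 ax -0.0564 lat min/max/mid -0.0104 0.0096 -0.0005
-0.005 333 ax -0.0567 lat min/max/mid -0.0112 0.0113 -0.0
0.005 191 ax -0.0551 lat min/max/mid -0.0086 0.0079 -0.0002
0.015 130 ax -0.0557 lat min/max/mid -0.0043 0.0036 -0.0003
0.025 126 ax -0.0562 lat min/max/mid -0.0042 0.0036 -0.0004
0.035 135 ax -0.0564 lat min/max/mid -0.0042 0.0036 -0.0002
0.045 42 ax -0.0557 lat min/max/mid -0.0041 0.0028 -0.0005
bar z -0.05053437132965331 0.047684496569905324
grip lat [-0.01238768 -0.00535175  0.0116702 ] ztop [0.00738898 0.01006979]
face [0.00801337 0.01145457 0.00106537]
face lat [-0.05461276  0.05363968]
hexp [0.447 0.004 0.018]
collar [0.405 0.187 0.008]
```

Emit:
arm_command:
  steps: "-0.9 0 0 0 0.006 0 85; -0.9 0 0 0 0 0 85; -0.85 0 0 0 0 0 85; 0 0 0 0 0 0 85; 0 0 0.7 0 0 0 85; 0 0 0.8 0 0 0 85; 0 0 0.8 0 0 0 85; 0 0 0.8 0 0 0 85; 0 0 0 0 0 0 85"

```text
clock: 3.3
ee_pos: [0.6224, 0.0149, 0.0888]
orientation: [[0.002, 0.994, -0.11], [0.002, 0.11, 0.994], [1.0, -0.002, -0.002]]
ft_force: [0.3, -0.1, 0.3]
opening: 0.0851
grasp_force: 0.0
```

```bash
cat > st.py <<'E'
from h import *
o=observe();R=o['orientation'];xd=np.array([-.106,.994,0]);m0=np.array([.6106,.1238,.085]);d=o['ee_pos']-m0
print(o['clock'],'j',o['joint_pos'].round(3),'ax/lat/z mm',(1e3*np.array([d@xd,d[0]*.994+d[1]*.106,d[2]])).round(1),'toolx',R[:,0].round(3),'toolz',R[:,2].round(4))
print('F',o['ft_force'].round(1),'T',o['torque'].round(2),'open',round(o['opening']*1e3,1),'g',o['grasp_force'])
E
python3 st.py
```

```text
3.3 j [-0.56   1.233  1.252  1.009  1.959 -1.025] ax/lat/z mm [-109.5    0.2    3.8] toolx [0.002 0.002 1.   ] toolz [-0.11    0.9939 -0.0016]
F [ 0.3 -0.1  0.3] T [-0.43 -0.03  0.  ] open 85.1 g 0.0
```

Emit:
arm_command:
  steps: "-0.19 0 0 -0.008 0.003 0 85; 0 0 0.8 0 0 0 85; 0 0 0.8 0 0 0 85; 0 0 0.8 0 0 0 70; 0 0 0.8 0 0 0 60; 0 0 0.8 0 0 0 55; 0 0 0.6 0 0 0 50; 0 0 0.4 0 0 0 50; 0 0 0 0 0 0 50; 0 0 0 0 0 0 50"

```text
clock: 4.3
ee_pos: [0.6133, 0.1109, 0.0842]
orientation: [[0.0, 0.995, -0.102], [0.002, 0.102, 0.995], [1.0, -0.0, -0.002]]
ft_force: [0.2, 0.7, -0.5]
opening: 0.0498
grasp_force: 0.0
```

```bash
python3 st.py
```

```text
4.3 j [-0.445  1.217  1.372  1.091  1.847 -1.086] ax/lat/z mm [-13.1   1.3  -0.8] toolx [0.    0.002 1.   ] toolz [-0.1023  0.9948 -0.0015]
F [ 0.2  0.7 -0.5] T [-0.47 -0.   -0.02] open 49.8 g 0.0
```

Emit:
arm_command:
  steps: "0.04 -0.065 0.17 0.008 0.003 0 50; 0 0 0 0 0 0 15; 0 0 0 0 0 0 15; 0 0 0 0 0 0 15; 0 0 0 0 0 0 15; 0 0 0 0 0 0 15"
  squeeze: 50

```text
clock: 4.9
ee_pos: [0.6118, 0.1137, 0.085]
orientation: [[0.0, 0.994, -0.106], [0.0, 0.106, 0.994], [1.0, -0.0, -0.0]]
ft_force: [1.2, -3.1, 0.0]
opening: 0.0228
grasp_force: 48.8
```

```bash
python3 st.py
```

```text
4.9 j [-0.442  1.216  1.376  1.091  1.846 -1.088] ax/lat/z mm [-10.2   0.1   0. ] toolx [0. 0. 1.] toolz [-0.1056  0.9944 -0.    ]
F [ 1.2 -3.1  0. ] T [-0.45 -0.06 -0.03] open 22.8 g 48.769513964653015
```

Emit:
arm_command:
  steps: "0 0 -0.0115 0 0 -0.29 15; 0 0 -0.0115 0 0 -0.29 15; 0 0 -0.0115 0 0 -0.29 15; 0 0 -0.0115 0 0 -0.29 15; 0 0 -0.0115 0 0 -0.29 15"

```text
clock: 5.4
ee_pos: [0.6115, 0.1133, 0.0849]
orientation: [[-0.663, 0.741, -0.106], [-0.071, 0.079, 0.994], [0.745, 0.667, 0.0]]
ft_force: [-0.4, -0.3, 0.1]
opening: 0.0229
grasp_force: 48.8
```

```bash
python3 st.py
```

```text
5.4 j [-0.442  1.216  1.375  1.09   1.847 -1.819] ax/lat/z mm [-10.5  -0.2  -0.1] toolx [-0.663 -0.071  0.745] toolz [-1.065e-01  9.943e-01  3.000e-04]
F [-0.4 -0.3  0.1] T [-0.54 -0.05 -0.07] open 22.9 g 48.768099546432495
```

Emit:
arm_command:
  steps: "0 0 -0.02 0 0 -0.29 15; 0 0 -0.02 0 0 -0.29 15; 0 0 -0.02 0 0 -0.29 15; 0 0 -0.02 0 0 -0.29 15; 0 0 -0.02 0 0 -0.29 15; 0 0 -0.02 0 0 -0.24 15; 0 0 0 0 0 0 15"

```text
clock: 6.1
ee_pos: [0.612, 0.111, 0.0847]
orientation: [[-0.994, 0.002, -0.106], [-0.106, 0.0, 0.994], [0.002, 1.0, -0.0]]
ft_force: [0.2, 1.0, -0.5]
opening: 0.0229
grasp_force: 48.8
```

```bash
python3 st.py; python3 -c "
from h import *
a,_=get_image('wrist');s,_=get_image('scene')
im=np.hstack([cv2.resize(a,(480,360)),cv2.resize(s[240:340,310:410],(320,320)).copy() if 0 else cv2.resize(s[220:340,330:430],(300,360))])
cv2.imwrite('pics/w3.png',im[...,::-1])"
```

```text
6.1 j [-0.445  1.217  1.372  1.088  1.849 -2.656] ax/lat/z mm [-12.9  -0.   -0.3] toolx [-0.994 -0.106  0.002] toolz [-1.059e-01  9.944e-01 -1.000e-04]
F [ 0.2  1.  -0.5] T [-0.56 -0.05 -0.19] open 22.9 g 48.83980214595795
```

View pics/w3.png

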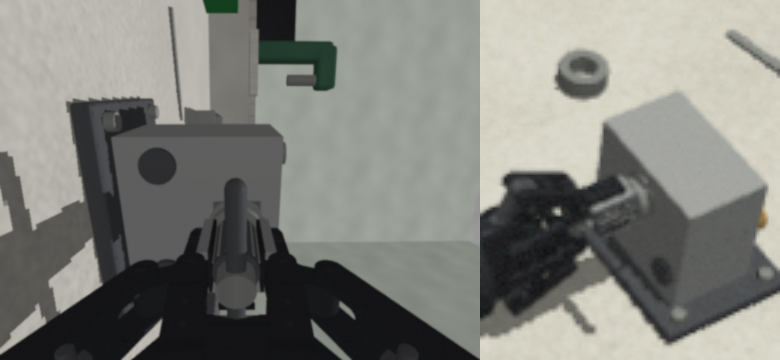

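The wrist view shows the bar at (235,215), still lined up with the tool, so it followed the quarter turn. Now I release, back off past the bar, swing +180° and regrasp.

Emit:
arm_command:
  steps: "0 0 0 0 0 0 50; 0 0 0 0 0 0 50; 0 0 0 0 0 0 50; 0 0 -0.95 0 0 0 50; 0 0 -0.95 0 0 0 50; 0 0 -0.95 0 0 0 50; 0 0 0 0 0 0 50; 0 0 0 0 0 0.286 50; 0 0 0 0 0 0.286 50; 0 0 0 0 0 0.286 50"

```text
clock: 7.2
ee_pos: [0.6179, 0.0535, 0.0849]
orientation: [[-0.901, 0.421, -0.106], [-0.096, 0.044, 0.994], [0.423, 0.906, 0.0]]
ft_force: [-0.6, 0.5, 0.1]
opening: 0.0501
grasp_force: 0.0
```

Emit:
arm_command:
  steps: "0 0 0 0 0 0.286 50; 0 0 0 0 0 0.286 50; 0 0 0 0 0 0.286 50; 0 0 0 0 0 0.286 50; 0 0 0 0 0 0.286 50; 0 0 0 0 0 0.286 50; 0 0 0 0 0 0.286 50; 0 0 0 0 0 0.286 50; 0 0 0 0 0 0.286 50; 0 0 0 0 0 0.286 50"

```text
clock: 8.2
ee_pos: [0.6178, 0.0537, 0.085]
orientation: [[0.29, 0.951, -0.106], [0.03, 0.101, 0.994], [0.957, -0.292, 0.0]]
ft_force: [-0.4, 0.7, 0.0]
opening: 0.05
grasp_force: 0.0
```

Emit:
arm_command:
  steps: "0 0 0 0 0 0.286 50; 0 0 0 0 0 0.286 50; 0 0 0 0 0 0.286 50; 0 0 0 0 0 0.286 50; 0 0 0 0 0 0.286 50; 0 0 0 0 0 0.286 50; 0 0 0 0 0 0.286 50; 0 0 0 0 0 0.286 50; 0 0 0 0 0 0.277 50; 0 0 0 0 0 0 50"

```text
clock: 9.2
ee_pos: [0.6179, 0.0538, 0.085]
orientation: [[0.994, -0.001, -0.106], [0.106, 0.0, 0.994], [-0.001, -1.0, 0.0]]
ft_force: [0.1, -0.1, 0.8]
opening: 0.0498
grasp_force: 0.0
```

```bash
python3 st.py
python3 - <<'E'
from h import *
# bar pose from scene depth
c=camera_info("scene");_,D=get_image("scene");W=cloud(c,D)
xd=np.array([-.106,.994,0]);L=(W-np.array([.6106,.1238,.085]))@np.stack([xd,[.994,.106,0],[0,0,1]],1)
m=(L[...,0]>-.062)&(L[...,0]<-.044)&(abs(L[...,1])<.06)&(abs(L[...,2])<.06)
P=L[m];print(len(P),P.min(0).round(3),P.max(0).round(3))
for a in np.arange(-.055,.055,.01):
    q=P[(P[:,1]>a)&(P[:,1]<a+.01)]
    if len(q)>3: print(round(a,3),len(q),q.mean(0).round(4))
E
```

```text
9.2 j [-0.517  1.228  1.306  1.038  1.911  0.515] ax/lat/z mm [-70.4  -0.2  -0. ] toolx [ 0.994  0.106 -0.001] toolz [-1.060e-01  9.944e-01  4.000e-04]
F [ 0.1 -0.1  0.8] T [-0.47 -0.07  0.06] open 49.8 g 0.0
198 [-0.061 -0.049 -0.013] [-0.044  0.05   0.01 ]
-0.055 5 [-0.0551 -0.0466 -0.0053]
-0.045 12 [-0.0552 -0.04   -0.0031]
-0.035 6 [-0.0532 -0.0308 -0.002 ]
-0.025 7 [-0.0538 -0.0194 -0.0015]
-0.015 20 [-0.0543 -0.0091 -0.0011]
-0.005 44 [-0.0535  0.0007  0.0017]
0.005 38 [-0.0528  0.0091  0.    ]
0.015 18 [-0.0551  0.02   -0.    ]
0.025 16 [-0.0554  0.0298  0.0001]
0.035 19 [-0.055   0.0399  0.0007]
0.045 13 [-0.0545  0.0478 -0.0001]
```

Emit:
arm_command:
  steps: "0 0 0.95 0 0 0 50; 0 0 0.95 0 0 0 50; 0 0 0.95 0 0 0 50; 0 0 0 0 0 0 50; 0 0 0 0 0 0 15; 0 0 0 0 0 0 15; 0 0 0 0 0 0 15; 0 0 0 0 0 0 15; 0 0 0 0 0 0 15"

```text
clock: 10.15
ee_pos: [0.6121, 0.1101, 0.0847]
orientation: [[0.994, -0.001, -0.105], [0.105, -0.001, 0.994], [-0.001, -1.0, -0.0]]
ft_force: [0.5, -0.9, -1.5]
opening: 0.0225
grasp_force: 48.8
```

```bash
python3 st.py
```

```text
10.15 j [-0.447  1.217  1.372  1.088  1.849  0.485] ax/lat/z mm [-13.8   0.   -0.3] toolx [ 0.994  0.105 -0.001] toolz [-1.054e-01  9.944e-01 -4.000e-04]
F [ 0.5 -0.9 -1.5] T [-0.72 -0.06  0.04] open 22.5 g 48.81533324718475
```

Emit:
arm_command:
  steps: "0 0 -0.012 0 0 -0.286 15; 0 0 -0.012 0 0 -0.286 15; 0 0 -0.012 0 0 -0.286 15; 0 0 -0.012 0 0 -0.286 15; 0 0 -0.012 0 0 -0.286 15; 0 0 -0.012 0 0 -0.286 15; 0 0 -0.012 0 0 -0.286 15; 0 0 -0.012 0 0 -0.286 15; 0 0 -0.012 0 0 -0.286 15; 0 0 -0.012 0 0 -0.286 15"

```text
clock: 11.15
ee_pos: [0.6122, 0.1079, 0.0846]
orientation: [[0.135, 0.985, -0.106], [0.015, 0.105, 0.994], [0.991, -0.136, -0.001]]
ft_force: [-0.2, 0.0, -1.2]
opening: 0.0229
grasp_force: 49.0
```

Emit:
arm_command:
  steps: "0 0 -0.012 0 0 -0.286 15; 0 0 -0.012 0 0 -0.286 15; 0 0 -0.012 0 0 -0.286 15; 0 0 -0.012 0 0 -0.286 15; 0 0 -0.012 0 0 -0.286 15; 0 0 -0.012 0 0 -0.286 15; 0 0 -0.012 0 0 -0.286 15; 0 0 -0.012 0 0 -0.286 15; 0 0 -0.012 0 0 -0.286 15; 0 0 -0.012 0 0 -0.286 15"

```text
clock: 12.15
ee_pos: [0.6126, 0.1055, 0.0846]
orientation: [[-0.957, 0.272, -0.105], [-0.101, 0.03, 0.994], [0.273, 0.962, -0.001]]
ft_force: [0.2, 0.2, -1.9]
opening: 0.023
grasp_force: 49.1
```

Emit:
arm_command:
  steps: "0 0 -0.012 0 0 -0.286 15; 0 0 -0.012 0 0 -0.277 15; 0 0 0 0 0 0 15"

```text
clock: 12.45
ee_pos: [0.6127, 0.105, 0.0846]
orientation: [[-0.994, 0.001, -0.105], [-0.105, 0.001, 0.994], [0.001, 1.0, -0.001]]
ft_force: [0.1, -0.8, -2.1]
opening: 0.0232
grasp_force: 49.1
```

```bash
python3 st.py
```

```text
12.45 j [-0.453  1.218  1.366  1.083  1.854 -2.654] ax/lat/z mm [-18.9   0.1  -0.4] toolx [-0.994 -0.105  0.001] toolz [-1.053e-01  9.944e-01 -8.000e-04]
F [ 0.1 -0.8 -2.1] T [-0.81 -0.07 -0.09] open 23.2 g 49.102880358695984
```

270° done and 7.5 mm out, with low forces. One more regrasp and 180°.

Emit:
arm_command:
  steps: "0 0 0 0 0 0 50; 0 0 0 0 0 0 50; 0 0 0 0 0 0 50; 0 0 -0.95 0 0 0 50; 0 0 -0.95 0 0 0 50; 0 0 -0.95 0 0 0 50; 0 0 0 0 0 0 50; 0 0 0 0 0 0.286 50; 0 0 0 0 0 0.286 50; 0 0 0 0 0 0.286 50"

```text
clock: 13.45
ee_pos: [0.6184, 0.0483, 0.085]
orientation: [[-0.901, 0.421, -0.106], [-0.096, 0.044, 0.994], [0.423, 0.906, 0.0]]
ft_force: [0.3, -0.3, 0.1]
opening: 0.0501
grasp_force: 0.0
```

Emit:
arm_command:
  steps: "0 0 0 0 0 0.286 50; 0 0 0 0 0 0.286 50; 0 0 0 0 0 0.286 50; 0 0 0 0 0 0.286 50; 0 0 0 0 0 0.286 50; 0 0 0 0 0 0.286 50; 0 0 0 0 0 0.286 50; 0 0 0 0 0 0.286 50; 0 0 0 0 0 0.286 50; 0 0 0 0 0 0.286 50"

```text
clock: 14.45
ee_pos: [0.6184, 0.0486, 0.085]
orientation: [[0.29, 0.951, -0.106], [0.03, 0.102, 0.994], [0.957, -0.292, 0.0]]
ft_force: [0.8, 0.4, -0.8]
opening: 0.05
grasp_force: 0.0
```

Emit:
arm_command:
  steps: "0 0 0 0 0 0.286 50; 0 0 0 0 0 0.286 50; 0 0 0 0 0 0.286 50; 0 0 0 0 0 0.286 50; 0 0 0 0 0 0.286 50; 0 0 0 0 0 0.286 50; 0 0 0 0 0 0.286 50; 0 0 0 0 0 0.286 50; 0 0 0 0 0 0.277 50; 0 0 0 0 0 0 50"

```text
clock: 15.45
ee_pos: [0.6184, 0.0486, 0.085]
orientation: [[0.994, -0.001, -0.106], [0.106, 0.0, 0.994], [-0.001, -1.0, 0.0]]
ft_force: [0.8, -0.4, -0.1]
opening: 0.0505
grasp_force: 0.0
```

```bash
python3 st.py
```

```text
15.45 j [-0.523  1.23   1.299  1.034  1.916  0.518] ax/lat/z mm [-75.6  -0.2  -0. ] toolx [ 0.994  0.106 -0.001] toolz [-1.060e-01  9.944e-01  5.000e-04]
F [ 0.8 -0.4 -0.1] T [-0.49 -0.08  0.01] open 50.5 g 0.0
```

Emit:
arm_command:
  steps: "0 0 0.95 0 0 0 50; 0 0 0.95 0 0 0 50; 0 0 0.95 0 0 0 50; 0 0 0 0 0 0 50; 0 0 0 0 0 0 15; 0 0 0 0 0 0 15; 0 0 0 0 0 0 15; 0 0 0 0 0 0 15; 0 0 0 0 0 0 15"

```text
clock: 16.35
ee_pos: [0.6126, 0.1049, 0.0847]
orientation: [[0.994, -0.001, -0.105], [0.105, -0.001, 0.994], [-0.001, -1.0, -0.0]]
ft_force: [0.1, -1.1, -1.5]
opening: 0.0232
grasp_force: 48.8
```

Emit:
arm_command:
  steps: "0 0 -0.012 0 0 -0.286 15; 0 0 -0.012 0 0 -0.286 15; 0 0 -0.012 0 0 -0.286 15; 0 0 -0.012 0 0 -0.286 15; 0 0 -0.012 0 0 -0.286 15; 0 0 -0.012 0 0 -0.286 15; 0 0 -0.012 0 0 -0.286 15; 0 0 -0.012 0 0 -0.286 15; 0 0 -0.012 0 0 -0.286 15; 0 0 -0.012 0 0 -0.286 15"

```text
clock: 17.35
ee_pos: [0.6128, 0.1026, 0.0846]
orientation: [[0.135, 0.985, -0.106], [0.015, 0.105, 0.994], [0.991, -0.136, -0.001]]
ft_force: [0.3, -0.8, -2.2]
opening: 0.0226
grasp_force: 49.1
```

Emit:
arm_command:
  steps: "0 0 -0.012 0 0 -0.286 15; 0 0 -0.012 0 0 -0.286 15; 0 0 -0.012 0 0 -0.286 15; 0 0 -0.012 0 0 -0.286 15; 0 0 -0.012 0 0 -0.286 15; 0 0 -0.012 0 0 -0.286 15; 0 0 -0.012 0 0 -0.286 15; 0 0 -0.012 0 0 -0.286 15; 0 0 -0.012 0 0 -0.286 15; 0 0 -0.012 0 0 -0.286 15"

```text
clock: 18.35
ee_pos: [0.6131, 0.1002, 0.0846]
orientation: [[-0.957, 0.272, -0.105], [-0.101, 0.029, 0.994], [0.273, 0.962, -0.001]]
ft_force: [-0.5, -0.2, -1.8]
opening: 0.0226
grasp_force: 49.1
```

Emit:
arm_command:
  steps: "0 0 -0.012 0 0 -0.286 15; 0 0 -0.012 0 0 -0.277 15; 0 0 0 0 0 0 15"

```text
clock: 18.65
ee_pos: [0.6132, 0.0998, 0.0846]
orientation: [[-0.994, 0.001, -0.105], [-0.105, 0.001, 0.994], [0.002, 1.0, -0.001]]
ft_force: [0.4, 0.0, -1.3]
opening: 0.0228
grasp_force: 49.1
```

```bash
python3 st.py
```

```text
18.65 j [-0.46   1.219  1.361  1.078  1.86  -2.651] ax/lat/z mm [-24.2   0.1  -0.4] toolx [-0.994 -0.105  0.002] toolz [-1.054e-01  9.944e-01 -7.000e-04]
F [ 0.4  0.  -1.3] T [-0.85 -0.11 -0.08] open 22.8 g 49.11745548248291
```

Total turn is 450°, so the bar should be level. A short trial pull should show whether the threads are free.

Emit:
arm_command:
  steps: "0 0 -0.1 0 0 0 15; 0 0 -0.1 0 0 0 15; 0 0 0 0 0 0 15"

```text
clock: 18.95
ee_pos: [0.6135, 0.0957, 0.0847]
orientation: [[-0.994, 0.003, -0.106], [-0.106, 0.001, 0.994], [0.003, 1.0, -0.001]]
ft_force: [-0.6, 0.3, -3.2]
opening: 0.0226
grasp_force: 49.1
```

```bash
python3 st.py
```

```text
18.95 j [-0.465  1.219  1.356  1.074  1.864 -2.648] ax/lat/z mm [-28.2  -0.1  -0.3] toolx [-0.994 -0.106  0.003] toolz [-1.059e-01  9.944e-01 -6.000e-04]
F [-0.6  0.3 -3.2] T [-0.93 -0.14 -0.05] open 22.6 g 49.13590371608734
```

Emit:
arm_command:
  steps: "0 0 0 0 0 0 50; 0 0 0 0 0 0 50; 0 0 0 0 0 0 50; 0 0 -0.95 0 0 0 50; 0 0 -0.95 0 0 0 50; 0 0 -0.95 0 0 0 50; 0 0.9 0 0 0 0 50; 0 0.9 0 0 0 0 50; 0 0.9 0 0 0 0 60; 0 0.9 0 0 0 0 70"

```text
clock: 19.95
ee_pos: [0.6194, 0.04, 0.1593]
orientation: [[-0.994, 0.001, -0.107], [-0.107, -0.0, 0.994], [0.001, 1.0, 0.0]]
ft_force: [0.2, -0.5, -1.0]
opening: 0.07
grasp_force: 0.0
```

Emit:
arm_command:
  steps: "0 0.9 0 0 0 0 85; 0 0.9 0 0 0 0 85; 0 0.9 0 0 0 0 85; 0 0 0 0.161 -0.161 0.161 85; 0 0 0 0.161 -0.161 0.161 85; 0 0 0 0.161 -0.161 0.161 85; 0 0 0 0.161 -0.161 0.161 85; 0 0 0 0.161 -0.161 0.161 85; 0 0 0 0.161 -0.161 0.161 85; 0 0 0 0.161 -0.161 0.161 85"

```text
clock: 20.95
ee_pos: [0.6192, 0.0392, 0.212]
orientation: [[-0.765, 0.591, 0.256], [0.551, 0.395, 0.735], [0.333, 0.704, -0.628]]
ft_force: [0.6, 0.0, 0.7]
opening: 0.0852
grasp_force: 0.0
```

```bash
python3 st.py
```

```text
20.95 j [-0.513  0.636  1.676  0.943  1.242 -1.826] ax/lat/z mm [-85.   -0.4 127. ] toolx [-0.765  0.551  0.333] toolz [ 0.256   0.7351 -0.6278]
F [0.6 0.  0.7] T [-0.34  0.12  0.  ] open 85.2 g 0.0
```

Emit:
arm_command:
  steps: "0 0 0 0.161 -0.161 0.161 85; 0 0 0 0.161 -0.161 0.161 85; 0 0 0 0.161 -0.161 0.161 85; 0 0 0 0.161 -0.161 0.161 85; 0 0 0 0.161 -0.161 0.161 85; 0 0 0 0.161 -0.161 0.161 85; 0 0 0 0.161 -0.161 0.161 85; 0 0 0 0.161 -0.161 0.161 85; 0 0 0 0 0 0 85"

```text
clock: 21.85
ee_pos: [0.6207, 0.0423, 0.212]
orientation: [[-0.119, 0.993, 0.007], [0.993, 0.119, 0.01], [0.009, 0.008, -1.0]]
ft_force: [-0.3, 0.1, 0.1]
opening: 0.085
grasp_force: 0.0
```

```bash
python3 st.py
python3 - <<'E'
from h import *
A=np.stack([[-.106,.994,0],[.994,.106,0],[0,0,1]],1)
for n in("wrist","side"):
    c=camera_info(n);p,D=get_image(n);W=cloud(c,D)
    L=(W-np.array([.6106,.1238,.085]))@A
    m=(L[...,0]>-.085)&(L[...,0]<-.005)&(abs(L[...,1])<.06)&(L[...,2]>-.02)&(L[...,2]<.025)
    P=L[m];print(n,len(P))
    for a in np.arange(-.085,-.005,.005):
        q=P[(P[:,0]>a)&(P[:,0]<a+.005)]
        if len(q)>3: print(round(a,3),len(q),"lat",np.percentile(q[:,1],[2,98]).round(4),"z95",np.percentile(q[:,2],95).round(4))
    b=P[(abs(P[:,1])>.02)];
    for s in(-1,1):
        q=b[b[:,1]*s>0]
        if len(q):print(s,q.mean(0).round(4))
    cv2.imwrite(f"pics/{n}4.png",p[...,::-1])
E
```

```text
21.85 j [-0.116  0.542  1.466  0.012  1.127 -0.24 ] ax/lat/z mm [-82.1   1.4 127. ] toolx [-0.119  0.993  0.009] toolz [ 0.0072  0.0098 -0.9999]
F [-0.3  0.1  0.1] T [0.03 0.01 0.02] open 85.0 g 0.0
wrist 4078
-0.08 44 lat [-0.008   0.0083] z95 -0.0045
-0.075 515 lat [-0.0466  0.0454] z95 -0.0048
-0.07 802 lat [-0.0466  0.0469] z95 -0.0044
-0.065 213 lat [-0.0109  0.0456] z95 0.0003
-0.06 195 lat [-0.0118  0.0117] z95 0.0013
-0.055 194 lat [-0.0116  0.0116] z95 0.0021
-0.05 208 lat [-0.0125  0.0113] z95 0.0028
-0.045 208 lat [-0.0124  0.0112] z95 0.0039
-0.04 225 lat [-0.0124  0.0119] z95 0.0045
-0.035 223 lat [-0.0124  0.0118] z95 0.0051
-0.03 228 lat [-0.015   0.0134] z95 0.0099
-0.025 326 lat [-0.0154  0.0143] z95 0.0101
-0.02 227 lat [-0.0122  0.0105] z95 0.0078
-0.015 227 lat [-0.0121  0.0103] z95 0.0085
-0.01 243 lat [-0.0121  0.0101] z95 0.0094
-1 [-0.0695 -0.0341 -0.0098]
1 [-0.0681  0.0344 -0.0098]
side 303
-0.08 8 lat [-0.0454  0.0056] z95 -0.0015
-0.075 71 lat [-0.046  0.049] z95 -0.003
-0.07 76 lat [-0.0448  0.0473] z95 -0.0013
-0.065 17 lat [-0.022   0.0051] z95 0.003
-0.06 13 lat [-0.0097  0.0101] z95 0.0036
-0.055 18 lat [-0.0107  0.0107] z95 0.0053
-0.05 13 lat [-0.0094  0.0112] z95 0.0067
-0.045 20 lat [-0.0117  0.0086] z95 0.0073
-0.04 9 lat [-0.0123 -0.0024] z95 0.0064
-0.035 5 lat [-0.0108  0.0069] z95 0.0104
-0.03 34 lat [-0.0128  0.0144] z95 0.0129
-0.025 14 lat [-0.0105  0.0095] z95 0.0132
-0.02 4 lat [-0.0052  0.0031] z95 0.0109
-1 [-0.0709 -0.0344 -0.0088]
1 [-0.0695  0.0353 -0.0083]
```

View pics/wrist4.png

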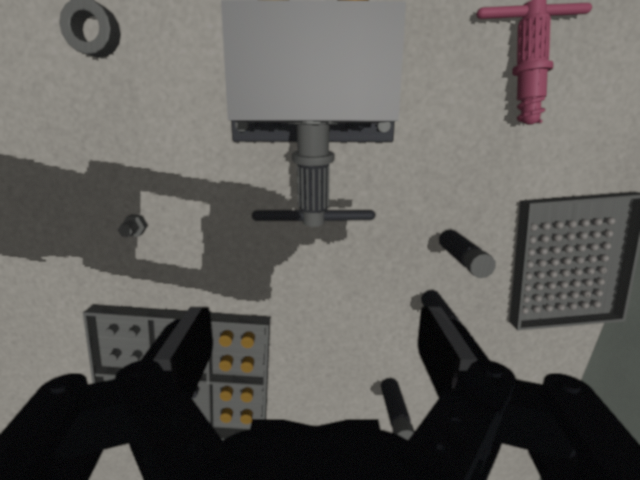

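The wrist view shows the unscrewed plug at (313,180), resting in the bore with its bar level at (252–375,215). It droops about 8° and is about 20 mm out. I'll grip it from above, with the tool tilted to match.

Emit:
arm_command:
  steps: "0.93 -0.035 0 0 0 0 85; 0.93 -0.035 0 0 0 0 85; 0 0 0 0.016 0.26 0.026 85; 0 0 0 0 0 0 85; -0.13 0 0.93 0 0 0 80; -0.13 0 0.93 0 0 0 70; -0.13 0 0.93 0 0 0 60; 0 0 0 0 0 0 60"

```text
clock: 22.75
ee_pos: [0.611, 0.0768, 0.1523]
orientation: [[-0.1, 0.995, -0.024], [0.985, 0.102, 0.137], [0.138, -0.01, -0.99]]
ft_force: [0.1, 0.1, -0.8]
opening: 0.0601
grasp_force: 0.0
```

```bash
python3 st.py
```

```text
22.75 j [-0.122  0.618  1.522  0.154  1.047 -0.304] ax/lat/z mm [-46.7  -4.6  67.3] toolx [-0.1    0.985  0.138] toolz [-0.0235  0.1368 -0.9903]
F [ 0.1  0.1 -0.8] T [-0.06  0.02 -0.03] open 60.1 g 0.0
```

Emit:
arm_command:
  steps: "0.085 0.23 0 -0.02 0 0 60; -0.11 0 0.81 0 0 0 60; -0.11 0 0.81 0 0 0 60; 0 0 0 0 0 0 60"

```text
clock: 23.15
ee_pos: [0.6176, 0.079, 0.1218]
orientation: [[-0.101, 0.995, -0.009], [0.985, 0.101, 0.138], [0.138, 0.005, -0.99]]
ft_force: [-0.5, -0.1, 0.1]
opening: 0.0596
grasp_force: 0.0
```

```bash
python3 st.py
```

```text
23.15 j [-0.118  0.662  1.536  0.165  0.975 -0.315] ax/lat/z mm [-45.3   2.2  36.8] toolx [-0.101  0.985  0.138] toolz [-0.0091  0.1383 -0.9904]
F [-0.5 -0.1  0.1] T [-0.1  -0.01  0.01] open 59.6 g 0.0
```

Emit:
arm_command:
  steps: "0 -0.11 0 0.008 0 0 60; -0.12 0 0.84 0 0 0 60; -0.12 0 0.84 0 0 0 60; -0.08 0 0.6 0 0 0 55; 0 0 0 0 0 0 50; 0 0 0 0 0 0 45"

```text
clock: 23.75
ee_pos: [0.6166, 0.0785, 0.0769]
orientation: [[-0.101, 0.995, -0.011], [0.985, 0.102, 0.138], [0.138, 0.004, -0.99]]
ft_force: [-0.1, 0.3, -1.0]
opening: 0.045
grasp_force: 0.0
```

```bash
python3 st.py
```

```text
23.75 j [-0.119  0.726  1.561  0.176  0.889 -0.335] ax/lat/z mm [-45.7   1.2  -8.1] toolx [-0.101  0.985  0.138] toolz [-0.0105  0.138  -0.9904]
F [-0.1  0.3 -1. ] T [-0.08  0.03  0.03] open 45.0 g 0.0
```

Emit:
arm_command:
  steps: "-0.03 -0.06 0.32 0.008 0 0 45; 0 0 0 0 0 0 40; 0 0 0 0 0 0 32; 0 0 0 0 0 0 15; 0 0 0 0 0 0 15; 0 0 0 0 0 0 15; 0 0 0 0 0 0 15"
  squeeze: 60

```text
clock: 24.45
ee_pos: [0.6154, 0.0784, 0.0701]
orientation: [[-0.101, 0.995, -0.014], [0.985, 0.102, 0.137], [0.138, -0.0, -0.99]]
ft_force: [0.1, -1.0, 1.9]
opening: 0.022
grasp_force: 58.7
```

```bash
python3 st.py; python3 -c "
from h import *
s,_=get_image('side');b,_=get_image('scene')
im=np.hstack([cv2.resize(s[200:340,200:330],(390,420)),cv2.resize(b[220:340,320:430],(385,420))]);cv2.imwrite('pics/g5.png',im[...,::-1])"
```

```text
24.45 j [-0.119  0.736  1.564  0.176  0.88  -0.336] ax/lat/z mm [-45.7  -0.1 -14.9] toolx [-0.101  0.985  0.138] toolz [-0.0145  0.1373 -0.9904]
F [ 0.1 -1.   1.9] T [-0.16 -0.02  0.07] open 22.0 g 58.71736943721771
```

View pics/g5.png

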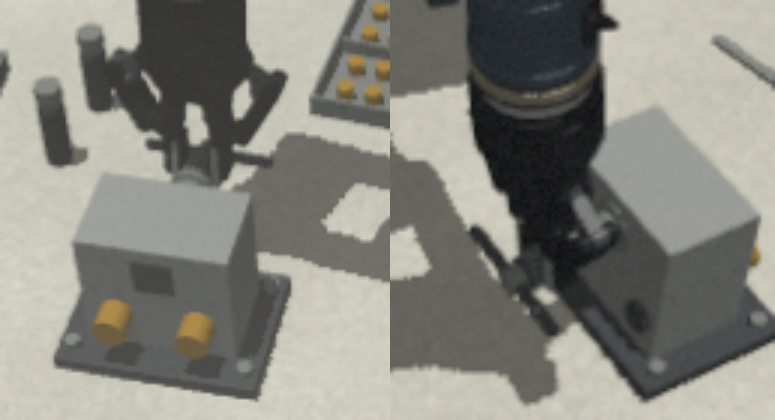

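Both views show the fingers holding the knurled grip from above: side crop (190,165), scene crop (560,235), with the bar level. Next I level the plug, then draw it out.

Emit:
arm_command:
  steps: "0.012 0 -0.11 0 -0.092 0 15; 0.008 0 -0.11 0 -0.092 0 15; 0 0 -0.11 0 -0.092 0 15; 0 0 0 0 0 0 15"

```text
clock: 24.95
ee_pos: [0.6151, 0.0798, 0.0767]
orientation: [[-0.104, 0.995, -0.001], [0.995, 0.104, 0.001], [0.001, -0.0, -1.0]]
ft_force: [0.8, 0.3, -0.5]
opening: 0.0216
grasp_force: 58.8
```

```bash
python3 st.py
```

```text
24.95 j [-0.052  0.721  1.561  0.002  0.859 -0.157] ax/lat/z mm [-44.2  -0.2  -8.3] toolx [-0.104  0.995  0.001] toolz [-5.0e-04  1.3e-03 -1.0e+00]
F [ 0.8  0.3 -0.5] T [ 0.21 -0.17 -0.03] open 21.6 g 58.828715085983276
```

Emit:
arm_command:
  steps: "-0.25 0 0 0 0 0 15; -0.25 0 0 0 0 0 15; -0.25 0 0 0 0 0 15"

```text
clock: 25.25
ee_pos: [0.6163, 0.0627, 0.076]
orientation: [[-0.101, 0.995, -0.002], [0.995, 0.101, 0.001], [0.002, -0.002, -1.0]]
ft_force: [0.7, 1.4, -1.9]
opening: 0.0215
grasp_force: 58.9
```

```bash
python3 st.py
```

```text
25.25 j [-0.079  0.722  1.562  0.002  0.859 -0.182] ax/lat/z mm [-61.4  -0.8  -9. ] toolx [-0.101  0.995  0.002] toolz [-0.0023  0.0014 -1.    ]
F [ 0.7  1.4 -1.9] T [ 0.25 -0.15 -0.02] open 21.5 g 58.85182857513428
```

Emit:
arm_command:
  steps: "-0.3 0.04 -0.035 0 0 0 15; -0.4 0 0 0 0 0 15; -0.6 0 0 0 0 0 15; -0.7 0 0 0 0 0 15; 0 0 0 0 0 0 15"

```text
clock: 25.75
ee_pos: [0.6219, 0.0211, 0.077]
orientation: [[-0.1, 0.995, -0.001], [0.995, 0.1, -0.0], [0.0, -0.001, -1.0]]
ft_force: [-0.4, 0.6, -3.6]
opening: 0.0216
grasp_force: 58.9
```

```bash
python3 st.py
python3 - <<'E'
from h import *
A=np.stack([[-.106,.994,0],[.994,.106,0],[0,0,1]],1)
c=camera_info("scene");p,D=get_image("scene");L=(cloud(c,D)-np.array([.6106,.1238,.085]))@A
m=(L[...,0]>-.15)&(L[...,0]<-.005)&(abs(L[...,1])<.055)&(abs(L[...,2])<.02)
P=L[m]
for a in np.arange(-.15,-.005,.01):
    q=P[(P[:,0]>a)&(P[:,0]<a+.01)]
    if len(q)>3: print(round(a,3),len(q),"lat",np.percentile(q[:,1],[2,98]).round(4),"z",np.percentile(q[:,2],[5,95]).round(4))
cv2.imwrite("pics/s6.png",p[180:380,280:450,::-1].repeat(3,0).repeat(3,1))
E
```

```text
25.75 j [-0.145  0.723  1.555 -0.     0.864 -0.245] ax/lat/z mm [-103.3    0.4   -8. ] toolx [-0.1    0.995  0.   ] toolz [-9.e-04 -0.e+00 -1.e+00]
F [-0.4  0.6 -3.6] T [-0.03 -0.03 -0.  ] open 21.6 g 58.860604763031006
-0.14 99 lat [-0.0454  0.0487] z [-0.0061  0.0066]
-0.13 120 lat [-0.0454  0.0477] z [-0.0018  0.0071]
-0.12 102 lat [-0.0164  0.0222] z [-0.0036  0.0179]
-0.11 59 lat [-0.023  0.026] z [-0.0006  0.018 ]
-0.1 6 lat [0.0228 0.0256] z [0.0021 0.0139]
-0.09 12 lat [-0.0149  0.0156] z [-0.0126  0.0091]
-0.07 5 lat [0.01   0.0129] z [-0.0074 -0.0001]
-0.06 7 lat [0.0069 0.0117] z [-0.0061  0.0017]
-0.05 33 lat [-0.0085  0.0106] z [-0.005   0.0105]
-0.04 8 lat [-0.003   0.0066] z [0.0017 0.0046]
```

View pics/s6.png

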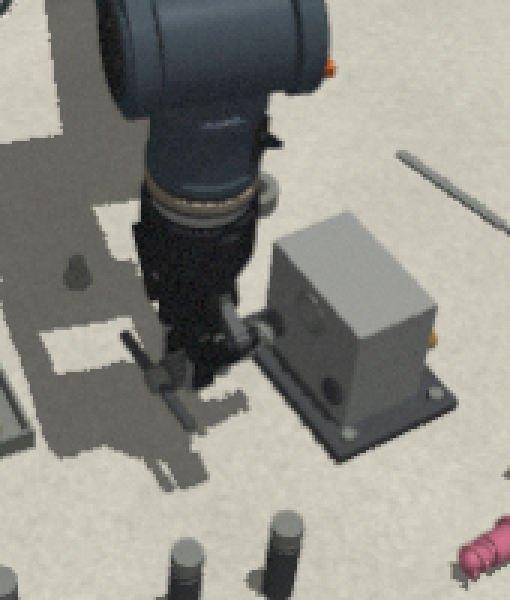

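The plug is fully out of the port, with its nose clear of the block face at about crop (270,325). I lift and carry it to the empty tray.

Emit:
arm_command:
  steps: "0 0 -0.5 0 0 0 15; 0 0 -1 0 0 0 15; 0 0 -1 0 0 0 15; 0 0 -1 0 0 0 15; 0 0 -1 0 0 0 15; 0 0 -0.5 0 0 0 15; -0.5 -0.14 0 0 0 0 15; -0.95 -0.27 0 0 0 0 15; -0.95 -0.27 0 0 0 0 15; -0.95 -0.27 0 0 0 0 15"

```text
clock: 26.8
ee_pos: [0.6082, -0.0457, 0.1758]
orientation: [[-0.103, 0.995, -0.004], [0.995, 0.103, 0.001], [0.002, -0.004, -1.0]]
ft_force: [0.3, -0.1, -3.4]
opening: 0.0216
grasp_force: 59.0
```

Emit:
arm_command:
  steps: "-0.95 -0.27 0 0 0 0 15; -0.95 -0.27 0 0 0 0 15; -0.95 -0.27 0 0 0 0 15; -0.95 -0.27 0 0 0 0 15; -0.95 -0.27 0 0 0 0 15; -0.95 -0.27 0 0 0 0 15; -0.95 -0.27 0 0 0 0 15; -0.95 -0.27 0 0 0 0 15; -0.95 -0.27 0 0 0 0 15; -0.95 -0.27 0 0 0 0 15"

```text
clock: 27.8
ee_pos: [0.5739, -0.2403, 0.1757]
orientation: [[-0.102, 0.995, -0.004], [0.995, 0.102, 0.002], [0.002, -0.003, -1.0]]
ft_force: [0.5, -0.1, -2.4]
opening: 0.0216
grasp_force: 59.0
```

Emit:
arm_command:
  steps: "-0.95 -0.27 0 0 0 0 15; -0.95 -0.27 0 0 0 0 15; -0.95 -0.27 0 0 0 0 15; -0.95 -0.27 0 0 0 0 15; -0.95 -0.27 0 0 0 0 15; -0.95 -0.27 0 0 0 0 15; -0.5 -0.14 0 0 0 0 15; 0 0 0 0 0 0 15"

```text
clock: 28.6
ee_pos: [0.5526, -0.3684, 0.1768]
orientation: [[-0.1, 0.995, -0.001], [0.995, 0.1, 0.0], [0.0, -0.001, -1.0]]
ft_force: [0.0, 0.7, -3.8]
opening: 0.0218
grasp_force: 59.0
```

```bash
python3 st.py
python3 - <<'E'
from h import *
o=observe();print(o['ee_pos'].round(4),o['orientation'].round(3).tolist())
c=camera_info("scene");p,D=get_image("scene");W=cloud(c,D);e=o['ee_pos']
d=W-e
m=(abs(d[...,0])<.08)&(d[...,1]>-.08)&(d[...,1]<.11)&(abs(d[...,2]-.01)<.04)
P=d[m]
for a in np.arange(-.06,.1,.01):
    q=P[(P[:,1]>a)&(P[:,1]<a+.01)]
    if len(q)>3: print(round(a,3),len(q),"x",np.percentile(q[:,0],[2,98]).round(4),"z",np.percentile(q[:,2],[5,95]).round(4))
b=P[(P[:,1]<-.015)]
for s in(-1,1):
    q=b[(b[:,0]*s>.025)];print(s,len(q),q.mean(0).round(4))
cv2.imwrite("pics/s7.png",p[200:450,60:400,::-1].repeat(2,0).repeat(2,1))
E
```

```text
28.6 j [-0.756  0.64   1.378 -0.     1.124 -0.856] ax/lat/z mm [-483.1 -109.9   91.8] toolx [-0.1    0.995  0.   ] toolz [-9.e-04  2.e-04 -1.e+00]
F [ 0.   0.7 -3.8] T [-0.02 -0.01  0.03] open 21.8 g 59.0215265750885
[ 0.5526 -0.3684  0.1768] [[-0.1, 0.995, -0.001], [0.995, 0.1, 0.0], [0.0, -0.001, -1.0]]
-0.04 19 x [-0.0447  0.0018] z [0.0066 0.0116]
-0.03 159 x [-0.0403  0.0498] z [0.0067 0.0144]
-0.02 74 x [-0.0031  0.0519] z [0.0015 0.0184]
-0.01 45 x [0.0154 0.0419] z [0.0029 0.0448]
0.0 54 x [0.0152 0.0416] z [0.0029 0.0488]
0.01 70 x [-0.0097  0.0383] z [0.0018 0.0455]
0.02 85 x [-0.0086  0.0138] z [0.0028 0.0225]
0.03 68 x [-0.0104  0.0078] z [0.0028 0.0196]
0.04 66 x [-0.0116  0.0068] z [0.0042 0.0195]
0.05 55 x [-0.0124  0.0046] z [0.0049 0.0183]
0.06 44 x [-0.0115  0.0041] z [0.0043 0.0175]
-1 38 [-0.0345 -0.0282  0.0091]
1 58 [ 0.0395 -0.0214  0.0087]
```

View pics/s7.png

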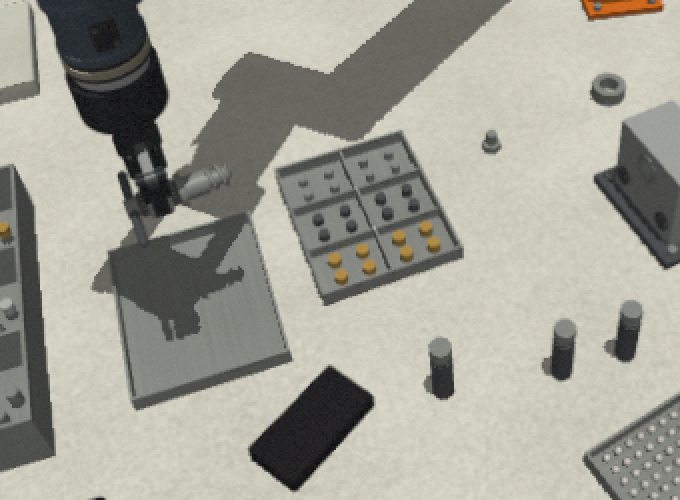

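The plug hangs level with its bar level, at (160–225,185), above the tray, which is in the lower left of the crop. I'll centre it and lower.

Emit:
arm_command:
  steps: "-0.55 -0.05 0 0 0 0 15; -0.55 -0.05 0.3 0 0 0 15; 0 0 0.9 0 0 0 15; 0 0 0.9 0 0 0 15; 0 0 0.9 0 0 0 15; 0 0 0.9 0 0 0 15; 0 0 0.9 0 0 0 15; 0 0 0.9 0 0 0 15; 0 0 0.9 0 0 0 15; 0 0 0.4 0 0 0 15"

```text
clock: 29.65
ee_pos: [0.5523, -0.3877, 0.0345]
orientation: [[-0.103, 0.995, -0.004], [0.995, 0.103, 0.003], [0.003, -0.003, -1.0]]
ft_force: [-0.6, 0.4, -3.5]
opening: 0.0215
grasp_force: 59.0
```

Emit:
arm_command:
  steps: "0 0 0 0 0 0 15"

```text
clock: 29.75
ee_pos: [0.5523, -0.3877, 0.0351]
orientation: [[-0.103, 0.995, -0.004], [0.995, 0.103, 0.003], [0.003, -0.003, -1.0]]
ft_force: [0.0, -0.0, -2.8]
opening: 0.0214
grasp_force: 59.0
```

```bash
python3 -c "
from h import *
o=observe();print(o['clock'],o['ee_pos'].round(4),o['orientation'].round(3).tolist(),o['ft_force'].round(1))"
```

```text
29.75 [ 0.5523 -0.3877  0.0351] [[-0.103, 0.995, -0.004], [0.995, 0.103, 0.003], [0.003, -0.003, -1.0]] [ 0.  -0.  -2.8]
```

Emit:
arm_command:
  steps: "0 0 0.3 0 0 0 15; 0 0 0.3 0 0 0 15; 0 0 0.2 0 0 0 15; 0 0 0.1 0 0 0 15; 0 0 0 0 0 0 15"

```text
clock: 30.25
ee_pos: [0.5528, -0.3882, 0.0187]
orientation: [[-0.102, 0.995, -0.002], [0.995, 0.102, 0.001], [0.001, -0.002, -1.0]]
ft_force: [-0.1, 0.4, -2.6]
opening: 0.0217
grasp_force: 59.0
```

Emit:
arm_command:
  steps: "0 0 0.05 0 0 0 15; 0 0 0.05 0 0 0 15; 0 0 0 0 0 0 15"

```text
clock: 30.55
ee_pos: [0.5529, -0.3884, 0.0169]
orientation: [[-0.102, 0.995, -0.001], [0.995, 0.102, 0.001], [0.001, -0.001, -1.0]]
ft_force: [-0.4, -0.2, -2.8]
opening: 0.0217
grasp_force: 59.0
```

Emit:
arm_command:
  steps: "0 0 0.05 0 0 0 15; 0 0 0.05 0 0 0 15; 0 0 0.05 0 0 0 15; 0 0 0 0 0 0 15"

```text
clock: 30.95
ee_pos: [0.5528, -0.3882, 0.0136]
orientation: [[-0.102, 0.995, -0.002], [0.995, 0.102, 0.001], [0.001, -0.002, -1.0]]
ft_force: [1.0, 0.4, -2.8]
opening: 0.0217
grasp_force: 59.0
```

```bash
python3 -c "
from h import *
o=observe();print(o['clock'],o['ee_pos'].round(4),o['ft_force'].round(1),o['torque'].round(2))"
```

```text
30.95 [ 0.5528 -0.3882  0.0136] [ 1.   0.4 -2.8] [-0.02 -0.03 -0.07]
```

Emit:
arm_command:
  steps: "0 0 0.05 0 0 0 15; 0 0 0.04 0 0 0 15; 0 0 0 0 0 0 15"

```text
clock: 31.25
ee_pos: [0.553, -0.3884, 0.0121]
orientation: [[-0.102, 0.995, -0.001], [0.995, 0.102, 0.001], [0.001, -0.001, -1.0]]
ft_force: [-0.3, -0.3, -2.3]
opening: 0.0213
grasp_force: 59.0
```

Emit:
arm_command:
  steps: "0 0 0.04 0 0 0 15; 0 0 0 0 0 0 15"

```text
clock: 31.45
ee_pos: [0.553, -0.3885, 0.0118]
orientation: [[-0.102, 0.995, -0.001], [0.995, 0.102, 0.001], [0.001, -0.001, -1.0]]
ft_force: [-0.8, 1.2, 1.1]
opening: 0.0214
grasp_force: 59.3
```

The force has changed sign, so the flange is on the floor. I'll tilt the bar end down onto the floor before letting go, so it doesn't drop.

Emit:
arm_command:
  steps: "0 0 0.06 0 0.1 0 15; 0 0 0.05 0 0.08 0 15; 0 0 0 0 0 0 15"

```text
clock: 31.75
ee_pos: [0.5534, -0.3891, 0.0101]
orientation: [[-0.101, 0.995, -0.009], [0.991, 0.101, 0.091], [0.091, -0.0, -0.996]]
ft_force: [-0.9, 0.6, 4.2]
opening: 0.0215
grasp_force: 59.8
```

```bash
python3 -c "
from h import *
o=observe();print(o['clock'],o['ee_pos'].round(4),o['orientation'].round(3).tolist(),o['ft_force'].round(1),o['torque'].round(2))"
```

```text
31.75 [ 0.5534 -0.3891  0.0101] [[-0.101, 0.995, -0.009], [0.991, 0.101, 0.091], [0.091, -0.0, -0.996]] [-0.9  0.6  4.2] [0.14 0.1  0.05]
```

Emit:
arm_command:
  steps: "0 0 0 0 0 0 20; 0 0 0 0 0 0 23; 0 0 0 0 0 0 25; 0 0 0 0 0 0 28; 0 0 0 0 0 0 35; 0 0 0 0 0 0 45; 0 0 0 0 0 0 50; 0 0 0 0 0 0 50"
  squeeze: 20

```text
clock: 32.55
ee_pos: [0.5529, -0.3882, 0.0089]
orientation: [[-0.102, 0.995, -0.011], [0.991, 0.102, 0.09], [0.091, -0.001, -0.996]]
ft_force: [-0.9, -0.2, -0.7]
opening: 0.0499
grasp_force: 0.0
```

Emit:
arm_command:
  steps: "0 0 -0.3 0 0 0 50; 0 0 -0.8 0 0 0 50; 0 0 -0.9 0 0 0 50; 0 0 -0.9 0 0 0 50; 0 0 -0.9 0 0 0 50; 0 0 -0.9 0 0 0 50; 0 0 -0.9 0 0 0 50; 0 0 -0.9 0 0 0 50; 0 0 0 0 0 0 50; 0 0 0 0 0 0 50"

```text
clock: 33.55
ee_pos: [0.5545, -0.4003, 0.1397]
orientation: [[-0.102, 0.995, -0.009], [0.991, 0.102, 0.089], [0.089, -0.0, -0.996]]
ft_force: [0.5, -0.0, -0.6]
opening: 0.0501
grasp_force: 0.0
```

```bash
python3 st.py
python3 - <<'E'
from h import *
o=observe();print(o['ee_pos'].round(4))
a,_=get_image('wrist')
c=camera_info("scene");p,D=get_image("scene");W=cloud(c,D)
m=(abs(W[...,0]-.5505)<.09)&(abs(W[...,1]+.37)<.07)&(W[...,2]>.007)&(W[...,2]<.06)
P=W[m];print(P.min(0).round(3),P.max(0).round(3))
im=np.hstack([cv2.resize(a,(440,330)),cv2.resize(p[200:450,60:400],(360,330))]);cv2.imwrite("pics/f8.png",im[...,::-1])
E
```

```text
33.55 j [-0.812  0.732  1.3    0.059  1.181 -0.939] ax/lat/z mm [-515.  -111.4   54.7] toolx [-0.102  0.991  0.089] toolz [-0.0093  0.0889 -0.996 ]
F [ 0.5 -0.  -0.6] T [-0.05 -0.03  0.  ] open 50.1 g 0.0
[ 0.5545 -0.4003  0.1397]
[ 0.465 -0.431  0.007] [ 0.606 -0.306  0.038]
```

View pics/f8.png

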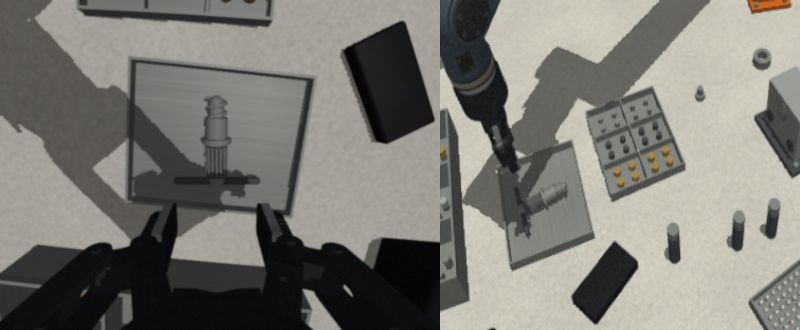

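The wrist view shows the plug lying flat in the empty tray, nose at (215,100) and bar at (178–258,180), clear of every wall. The bystanders in view haven't moved and the gripper is clear.

```bash
python3 -c "from bench import hand_in; print(hand_in())"
```

```text
the job is handed in; nothing more can be done
None
```

I unscrewed the plug through 450°, drew it straight out of the port and laid it flat inside the empty tray, with the other things in view unmoved; I handed in at about 34 s.

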